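# Press a button plug home with the bench clamp

## Task

Use the bench clamp to press the wooden button plug fully home in the edge of the board: pump the trigger until the plug's head is seated firmly against the wood, and stop squeezing as soon as it bottoms so that the plug is not crushed; do not push the plug, or the jaw, forward by hand. Then press the release lever down and slide the jaw all the way back to its stop. Let go, and leave the square and the bowl beside the clamp where they are.

Things in the scene. Friction and masses are not known exactly. Their poses are not given: they have to be found in the camera images.
- clamp: Grey ratchet bar clamp bolted to the bench. Origin on the bench under its head, mid width; x is the way the jaw advances, z up. All x, y, z below are mm in this frame. Base plate x -155 to 230, y -45 to 45, top z 12. Head x -70 to 50, y -24 to 24, top z 75; on it a fixed black grip post x -44 to -26, y -14 to 14, top z 170. At its +x end stands the end jaw.
- end_jaw: Steel end jaw, immovable, with a hardwood board against it that does not move either. Origin: 's' mm along x from the clamp's, s between -10 and 2 from time to time, same axes. Jaw x s+200 to s+218, top z 88. Board x s+160 to s+200, y -80 to 80, top z 82, with the plug in its -x face.
- board_hole (a point): Mouth of the plug's hole in the board's -x face: x s+160, y 0, z 45.
- trigger (a joint): rad: 0 at rest (upright), 0.36 fully squeezed, top leaning to the post (-x). A spring returns it. Black upright bar 12 thick (x), 24 wide (y), hinge along y at x 12, z 71, top z 178; at rest front face x 22, rear x 10; 66 mm over bar and post. Squeeze it to the post or push it from in front. A full stroke and return advances the jaw about 7 mm (first: 5 to 10), in 3.5 mm ratchet steps.
- trigger_front (a point): Front (+x) face of the trigger, x 22, z 161 at rest. Hand force here (80 to 90 mm above the hinge): spring 1 to 2.5 N; pushing the plug about 7 N; 11 to 12 N puts some 25 N on a seated plug; above about 18 N the plug is crushed. The jaw gets the hand's force nearly threefold; once the plug has bottomed the hand force climbs 1 to 2 N per mm of trigger travel.
- jaw (a joint): Advance of the moving jaw, m: 0 = fully back at its stop, 0.046 = fully out; starts at 0.001 to 0.011. The ratchet locks it against moving back until the release lever is down; then it slides with about 3 N drag. Plate 16 thick, 50 wide, z 18 to 80, centre x 100 + travel. Pad face x 118 + travel; it meets the seated plug at a travel of s+36 mm.
- jaw_head: The moving jaw: its plate, its tab and the pad. Origin: at the clamp's origin plus the jaw travel along x.
- jaw_tab (a point): Point on the jaw's upright tab, a plain steel block 16 thick (x), 24 wide (y), from z 78 to 130, centre at x 100 + jaw travel, y 0; this point lies at z 118. To be pinched across its 24 mm width or pushed from in front (+x) to slide the jaw back.
- jaw_pad: Round black rubber pad, 32 diameter, 9 thick, on the jaw's front, axis at z 45, sprung along x (25 N per mm). It presses the plug; more than 45 N on it crushes the plug. Origin: the clamp's origin plus the jaw travel along x.
- plug (a joint): How far the plug has gone in, m: 0.014 = fully home, its head against the board; starts between 0.002 and 0.009, that is 5 to 12 mm short of home. Tight fit, needs about 10 N; stays where it is pushed.
- plug_head: Head of the plug, a light wooden disc 24 diameter, 6 thick, axis along x at y 0, z 45, on a 10 mm stem in the board's hole. Its origin is not at the head: end_jaw's origin plus the plug's travel along x.
- plug_face (a point): Centre of the free (-x) face of the plug's head: x s+140 + plug travel, y 0, z 45; x s+154 when home.
- release (a joint): rad: 0 = up (locked), 0.42 = fully down; from 0.3 the jaw is free. Steel lever, hinge along y at x -62, z 81, reaching back (-x) 80 mm, ending in a paddle 28 long, 34 wide, 6 thick. Needs about 5 N down on the paddle and stays where it is left; over 40 N bends it.
- release_lever: The release lever with its paddle. Origin on its hinge axis, x -62, z 81 (clamp frame); its own -x points along the lever to the paddle.
- release_paddle (a point): Middle of the top of the lever's paddle: x -128, y 0, z 84 when up; about x -123, z 57 when fully down.
- square: Bystander: combination square lying flat, 300 mm steel blade along its x, red head, up to 24 mm high. Origin under the middle of the blade.
- plug_bowl: Bystander: ceramic bowl of wooden plugs, 112 mm across, 45 high. Origin under its centre.

How it is judged:
By the outcome, as a careful person would: the job done as asked, in the order asked, and still so for the second after the job is handed in, with the robot touching nothing.
It also fails if it takes over 72 s, if anything falls off the work surface, if the arm or the gripper's body presses on something with over 40 N, if the wrist force passes 120 N, or if a joint passes its speed limit or range.

## Robot

A 6-joint arm with a two-finger parallel gripper is mounted at the origin on the work surface. World frame = base frame: x ahead of the robot, y to its left, z up, the work surface at z = 0. Lengths are in mm, angles in rad, forces in N, time in s.
With the tool pointing down it reaches from about 325 to 900 mm from the base axis. Payload 6.1 kg.
Tool frame: the origin (TCP) lies midway between the tips of the shut fingers; the grasp point (between the pads) lies bot.pinch_z behind it (bot.pinch_z is the distance from the TCP to the grasp point, in mm); z points along the fingers, y is the line along which they close (so a half turn about z gives the same grasp; the last joint's range is limited). The gripper opens to 87 mm and grips with 3 to 60 N. Pads are 19 mm wide; open, the fingers measure 117 mm over their backs; the gripper's body (75 mm by 190 mm) begins 51 mm behind the grasp point.
Start: joints at [0.986, 0.22, 1.526, -0, 1.395, -0.126], TCP at [276.793, 560.358, 222.538] pointing down, gripper open.
Joint ranges: [-2.98, 2.98], [-0.91, 2.08], [0.09, 2.57], [-1.24, 4.39], [0.2, 2.65], [-2.68, 2.68]. Speed limits (rad/s): [2.57, 2.57, 3.01, 3.14, 3.14, 3.14].

## Interface

Orientations are given as a unit quaternion [x, y, z, w].
In Python, from workcell import bot gives the robot as it stands.
- The arm moves only by the shell command python3 -m jog 'ROWS' [OPENING] [FORCE]. ROWS is JSON, a list of rows, each a list of 2 entries, a list of its own where there are three numbers: the shift along the tool's x, y, z in m, then the turn, a rotation vector about the tool's x, y, z in degrees. A call has 1 to 5 rows; each row shifts and turns the commanded pose from where the row before left it, along the tool's axes as they then stand; what a row does not reach is not made up. A row lasts 1/8 s, in which the tool goes at most 62.5 mm and 10.7 degrees, less where a joint would pass 70% of its speed; a pose out of reach is approached as far as the arm can. A call with a gripper value outside its range is refused whole. OPENING is the finger opening in m, from 0 to 0.087, set as the call begins (- or left out, the last holds). The fingers move at their own pace and stop on an object; FORCE is the grip in N (left out, the last holds). Time passes only in rows, so rows that do not move let the fingers close. It gives the time, the measured TCP pose, the force, the opening and the grip force at its end, in the units of the state.
- bot.sense(): the state, without advancing time (a new reading comes with each control period).
- bot.capture(name): name is "scene" or "top" or "wrist"; returns a dict with "frame" (384x512x3 uint8, red, green, blue), "intrinsics" (3x3 intrinsics, pixels), "dist_coeffs" ([k1, k2, p1, p2, k3] as OpenCV has them; the pictures are not rectified), "xyz" and "orientation" of the camera in the world. Camera axes: x right, y up, looking along -z (the intrinsics and any distortion apply to the point x, -y, -z); pixel columns grow to the right and rows downward; lengths in mm; the calibration is good to about 2 mm. A picture is of the moment at which its call begins. There is no depth.
- bot.hand_in(): hands the job in; it is judged then, once.
The state is a dict: "t": time; "joints": joint angles; "joint_velocities": joint speeds; "tau": joint torques, N m; "position": TCP position; "ee_rot": TCP orientation; "contact_force": force on the tool from outside, world axes, zero at the start; "moment": the same for the moment, N m; "width": opening from 0.0 (shut) to 1.0 (fully open); "gripper_force": force on a finger pad.
Only numpy, scipy, OpenCV 4.12 (cv2) and the standard library are available. Lean on these libraries where they do the work, as an engineer would, in place of code of your own. Each camera call takes 0.05 s, during which the arm holds its last target. There are 200 camera calls.

## Working session

There is one attempt and no reset: what is moved stays moved. The work goes in short steps, Python scripts to look and compute and a shell command to move; the robot and the scene stay as the last step left them, time stands still between calls to the robot, and variables do not carry over. Pictures are saved under pics/ and viewed, at most 10 in all, crops included, and the job is handed in when it is done.

```bash
mkdir -p pics; ls; python3 - <<'E'
from workcell import bot
import cv2
print(bot.sense(), bot.pinch_z)
for n in ("scene","top"):
    c=bot.capture(n); cv2.imwrite(f"pics/{n}0.png",cv2.resize(c["frame"][:,:,::-1],(800,600),interpolation=cv2.INTER_CUBIC))
    print(n,c["intrinsics"],c["dist_coeffs"],c["xyz"],c["orientation"])
E
```

```text
pics
{'t': 0.0, 'joints': array([ 9.85906814e-01,  2.21229065e-01,  1.52762409e+00, -1.11396851e-05,
        1.39467477e+00, -1.26101086e-01]), 'joint_velocities': array([-0.00034363, -0.00036112,  0.00087529, -0.00025599, -0.00063   ,
       -0.00106527]), 'tau': array([-4.65884781e-06, -4.94610858e+01, -3.87373495e+01,  7.00126053e-02,
        5.70964627e-02, -1.73806852e-04]), 'position': array([276.45128694, 559.84390305, 221.42855361]), 'ee_rot': array([ 2.27386586e-01,  9.73804089e-01, -9.09041659e-04, -3.31650214e-04]), 'contact_force': array([-0.07349651, -0.5672326 , -0.14987285]), 'moment': array([-0.02648539, -0.06682913,  0.00533252]), 'gripper_force': 0.0, 'width': 1.002498095781804} 18.700000000000003
scene [[399.28559784   0.         255.98319608]
 [  0.         399.28559784 183.92814036]
 [  0.           0.           1.        ]] [-0.13445626  0.          0.          0.          0.        ] [ 915.60238964 -125.48148609  630.17771676] [0.26869188 0.16816847 0.51469751 0.79662445]
top [[407.33317429   0.         263.05102246]
 [  0.         407.33317429 193.56157174]
 [  0.           0.           1.        ]] [-0.07709206  0.          0.          0.          0.        ] [440.16784554  52.65896803 771.46526339] [ 0.05734692 -0.06891002 -0.69683426  0.71160716]
```

View pics/scene0.png

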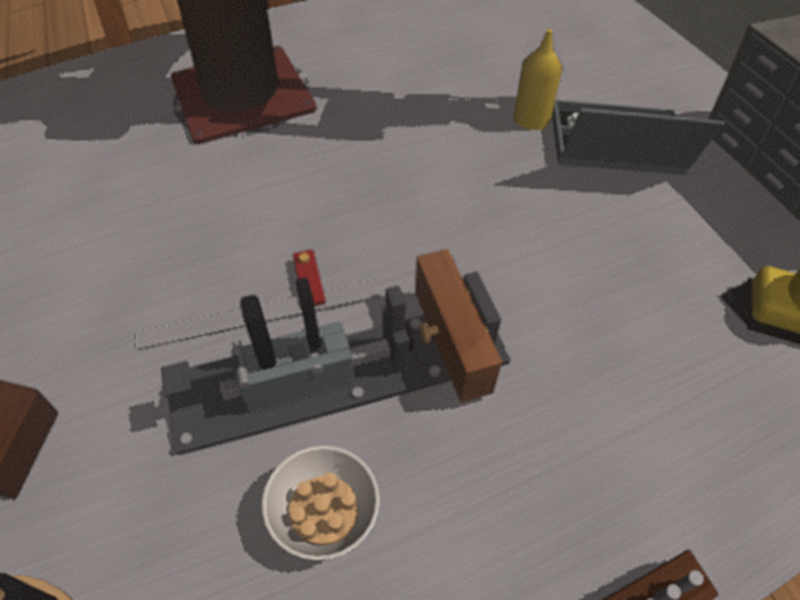

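View pics/top0.png

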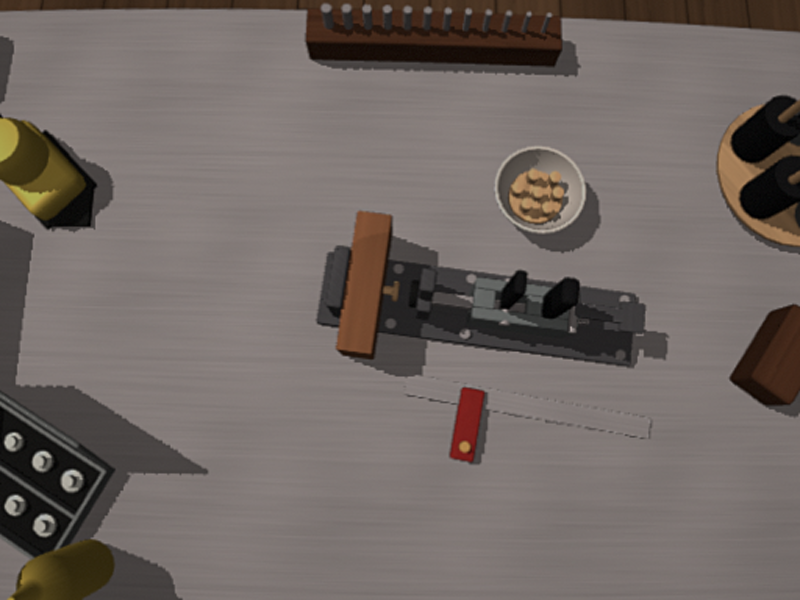

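The clamp's x runs image-left in the top view (world +y). Base corners are at (633,364), (645,293) and (318,324), and the board top corners at (358,212), (391,214), (374,357) and (338,352). In the scene view the base corners are at (178,452) and (508,360). I'll fit the pose from these.

```bash
cat > h.py <<'E'
from workcell import bot
import cv2, numpy as np
from scipy.spatial.transform import Rotation as R
from scipy.optimize import least_squares
def proj(c,P):
    Rc=R.from_quat(c["orientation"]).as_matrix()@np.diag([1,-1,-1.])
    T=-Rc.T@np.asarray(c["xyz"])
    return cv2.projectPoints(np.asarray(P,float).reshape(-1,1,3),cv2.Rodrigues(Rc.T)[0],T,np.asarray(c["intrinsics"]),np.asarray(c["dist_coeffs"]))[0][:,0]
def w(p,P):  # clamp->world, p=(x,y,yaw)
    P=np.asarray(P,float).reshape(-1,3); c,s=np.cos(p[2]),np.sin(p[2])
    return np.c_[p[0]+c*P[:,0]-s*P[:,1],p[1]+s*P[:,0]+c*P[:,1],P[:,2]]
E
cat > fit.py <<'E'
from h import *
t=bot.capture("top"); s=bot.capture("scene"); k=1.5625
B=np.array([[-155,45,12],[-155,-45,12],[230,45,12.]]); tb=np.array([[633,364],[645,293],[318,324]])/k
W=np.array([[200,-80,82],[160,-80,82],[160,80,82],[200,80,82.]]); tw=np.array([[358,212],[391,214],[374,357],[338,352]])/k
SB=np.array([[-155,-45,12],[230,-45,12.]]); sb=np.array([[178,452],[508,360]])/k
sw=np.array([[498,362],[467,372],[417,256],[447,251]])/k
def res(q):
    S=W+[q[3],0,0]
    return np.r_[proj(t,w(q,B))-tb,proj(t,w(q,S))-tw,proj(s,w(q,SB))-sb,proj(s,w(q,S))-sw].ravel()
f=least_squares(res,[450,10,1.5,-4],loss='soft_l1',x_scale=[10,10,.1,5])
print(f.x.round(3)); print(res(f.x).reshape(-1,2).round(1).tolist())
np.save("p.npy",f.x); p=f.x
out=[]
for c,(x0,y0) in ((t,(200,120)),(s,(80,150))):
    im=c["frame"][y0:y0+130,x0:x0+260,::-1] if c is t else c["frame"][y0:y0+150,x0:x0+260,::-1]
    im=cv2.resize(im,None,fx=3,fy=3,interpolation=cv2.INTER_CUBIC)
    im=cv2.convertScaleAbs(im,alpha=1.8,beta=20)
    for P in [(22,12,178),(22,-12,178),(-44,14,170),(-44,-14,170),(-26,14,170),(-128,0,84)]:
        u=(proj(c,w(p,P))[0]-[x0,y0]+.5)*3; cv2.circle(im,tuple(int(v) for v in u),2,(0,0,255),-1)
    cv2.imwrite(f"pics/{'t' if c is t else 's'}c.png",im)
E
python3 fit.py
```

```text
[568.502 -80.263   1.46   -5.01 ]
[[0.2, 0.6], [-4.3, -0.2], [-0.1, -0.3], [-0.1, -1.1], [1.2, 0.5], [-0.6, -1.3], [-0.9, -1.2], [-4.2, 1.2], [0.3, -0.9], [2.1, -0.5], [-1.4, -0.0], [-2.3, -0.6], [-0.6, -2.5]]
```

View pics/tc.png

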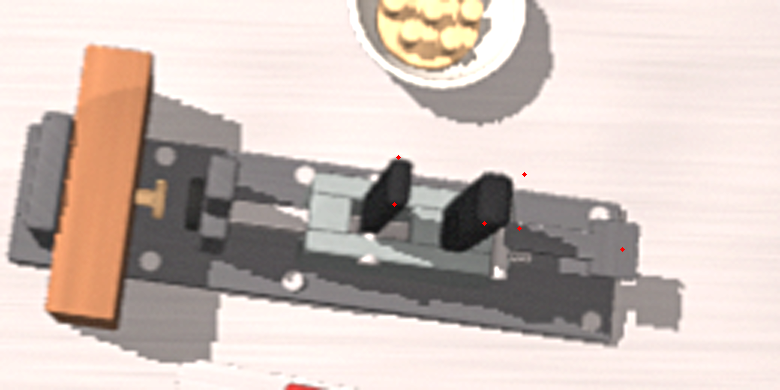

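View pics/sc.png

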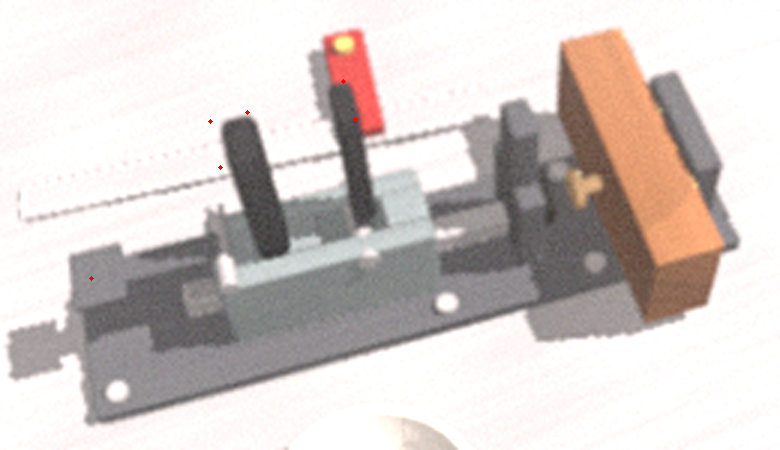

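The crops show that I misread base corner (-155,-45); it's at crop (622,205). The post top corners are at (512,178) and (510,215), and the trigger top corners at (392,160) and (411,165). I'll refit with the crop readings and read the jaw tab and plug.

```bash
cat > fit2.py <<'E'
from h import *
t=bot.capture("top"); s=bot.capture("scene")
T=[(-155,45,12,612,342),(-155,-45,12,622,205),(230,45,12,10,262),(-44,-14,170,512,178),(-26,-14,170,481,177),(22,-12,178,393,160),(10,-12,178,411,164)]
TW=[(200,-80,82,86,45),(160,-80,82,152,52),(160,80,82,116,320),(200,80,82,48,308)]
S=[(-155,-45,12,98,421),(230,-45,12,737,246),(-44,14,170,224,122),(-26,14,170,250,118),(10,12,178,332,87),(22,12,178,352,85)]
SW=[(200,-80,82,722,245),(160,-80,82,652,264),(160,80,82,561,43),(200,80,82,621,31)]
jt=[(92,-12,130,233,157),(108,-12,130,212,155)]; js=[(108,12,130,525,100),(92,12,130,502,106)]
def r(c,L,o,q,d):
    L=np.array(L,float); return proj(c,w(q,L[:,:3]+[d,0,0]))-(L[:,3:]/3-.5+o)
def parts(q):
    return [r(t,T,(200,120),q,0),r(t,TW,(200,120),q,q[3]),r(s,S,(80,150),q,0),r(s,SW,(80,150),q,q[3]),r(t,jt,(200,120),q,q[4]),r(s,js,(80,150),q,q[4])]
f=least_squares(lambda q:np.vstack(parts(q)).ravel(),[568,-80,1.46,-5,5],loss='soft_l1',x_scale=[10,10,.1,5,5])
p=f.x; print(p.round(3)); 
for a in parts(p): print(a.round(1).tolist())
np.save("p.npy",p)
for n,P in dict(trig=(22,0,161),post=(-44,0,161),pad=(-128,0,84),tab=(100+p[4],0,118)).items(): print(n,w(p,P)[0].round(1))
a=[(proj(t,w(p,(146+p[3]+d,0,45)))[0]+.5-[200,120])*3 for d in(-6,0,10)]; print("plug home face is +8 here:",np.round(a))
z=R.from_quat(bot.sense()["ee_rot"]).as_matrix(); print(z.round(3))
E
python3 fit2.py
```

```text
[569.052 -76.604   1.455  -7.834   3.852]
[[-0.2, 0.2], [-0.1, -0.4], [-1.4, -0.8], [1.7, -1.5], [0.5, -2.7], [-0.4, -1.3], [1.4, -1.6]]
[[0.7, -0.6], [1.1, 0.0], [-0.1, 0.3], [-0.8, 1.1]]
[[-0.5, -0.3], [2.3, -1.8], [-1.9, -0.9], [1.8, -2.5], [-1.6, -0.5], [-0.2, -1.8]]
[[1.2, 0.6], [1.1, 1.0], [-1.1, -0.4], [-0.1, -1.4]]
[[2.4, 0.3], [-0.4, -0.4]]
[[1.3, -1.4], [-0.8, -1.0]]
trig [571.6 -54.8 161. ]
post [ 564.  -120.3  161. ]
pad [ 554.2 -203.7   84. ]
tab [581.1  26.5 118. ]
plug home face is +8 here: [[170. 201.]
 [160. 200.]
 [144. 197.]]
[[-0.897  0.443 -0.   ]
 [ 0.443  0.897 -0.001]
 [ 0.    -0.001 -1.   ]]
```

The fit is consistent to about 3 mm: travel ≈ 4, s ≈ -8. I'll turn the tool so that tool x = clamp x, shut the fingers, then travel to the front of the trigger.

```bash
python3 -m jog '[[[0,0,0],[0,0,10]],[[0,0,0],[0,0,10]],[[0,0,0],[0,0,10]],[[0,0,0],[0,0,10]],[[0,0,0],[0,0,10]]]' 0 20; python3 -m jog '[[[0,0,0],[0,0,10]],[[0,0,0],[0,0,10]],[[0,0,0],[0,0,0]]]'
cat > where.py <<'E'
from h import *
import sys
p=np.load("p.npy"); s=bot.sense(); M=R.from_quat(s["ee_rot"]).as_matrix()
c,sn=np.cos(p[2]),np.sin(p[2]); Rc=np.array([[c,-sn,0],[sn,c,0],[0,0,1]])
print("t",round(s["t"],2),"clamp pos",(Rc.T@(s["position"]-[p[0],p[1],0])).round(1),"F",(Rc.T@s["contact_force"]).round(2),"w",round(s["width"],3))
print("tool x,z in clamp",(Rc.T@M)[:,[0,2]].T.round(3).tolist())
if len(sys.argv)>3:
    g=w(p,[float(v) for v in sys.argv[1:4]])[0]; print("tool shift mm",(M.T@(g-s["position"])).round(1))
E
python3 where.py 65 0 222
```

```text
t: 0.92
position: [276.8, 560.3, 222.4]
ee_rot: [0.62, 0.785, -0.0, 0.0]
contact_force: [-0.3, 0.1, 0.4]
width: 0.517
gripper_force: 0.0
t: 1.3
position: [276.8, 560.3, 222.5]
ee_rot: [0.744, 0.668, -0.0, 0.0]
contact_force: [-0.6, 0.2, -0.5]
width: 0.172
gripper_force: 0.0
t 1.3 clamp pos [598.8 364.1 222.5] F [ 0.15  0.65 -0.53] w 0.172
tool x,z in clamp [[1.0, 0.008, -0.0], [-0.0, 0.0, -1.0]]
tool shift mm [-5.367e+02  3.598e+02  5.000e-01]
```

```bash
python3 -m jog '[[[-0.02,0.014,0],[0,0,0]],[[-0.045,0.03,0],[0,0,0]],[[-0.048,0.032,0],[0,0,0]],[[-0.048,0.032,0],[0,0,0]],[[-0.048,0.032,0],[0,0,0]]]' >/dev/null; python3 -m jog '[[[-0.048,0.032,0],[0,0,0]],[[-0.048,0.032,0],[0,0,0]],[[-0.048,0.032,0],[0,0,0]],[[-0.048,0.032,0],[0,0,0]],[[-0.048,0.032,0],[0,0,0]]]'; python3 where.py 65 0 156
```

```text
t: 2.55
position: [526.0, 78.3, 222.8]
ee_rot: [0.744, 0.668, 0.0, 0.0]
contact_force: [0.9, 0.5, -0.5]
width: 0.005
gripper_force: 0.0
t 2.55 clamp pos [148.9  60.7 222.8] F [ 0.63 -0.79 -0.54] w 0.005
tool x,z in clamp [[1.0, 0.009, -0.0], [-0.0, -0.001, -1.0]]
tool shift mm [-84.4  59.9  66.8]
```

```bash
python3 -m jog '[[[-0.03,0.03,0],[0,0,0]],[[-0.03,0.03,0],[0,0,0]],[[-0.02,0,0.03],[0,0,0]],[[0,0,0.036],[0,0,0]],[[0,0,0],[0,0,0]]]'; python3 where.py 36 0 156; python3 - <<'E'
from h import *
a=bot.capture("top")["frame"][120:250,200:460,::-1];b=bot.capture("scene")["frame"][140:290,80:340,::-1]
im=cv2.resize(np.vstack([a,b]),None,fx=2.1,fy=2.1,interpolation=cv2.INTER_CUBIC)
cv2.imwrite("pics/f1.png",cv2.convertScaleAbs(im,alpha=1.8,beta=20))
E
```

```text
t: 3.18
position: [573.5, -5.8, 153.3]
ee_rot: [0.745, 0.668, -0.002, -0.003]
contact_force: [0.3, -0.2, 0.3]
width: 0.005
gripper_force: 0.0
t 3.17 clamp pos [ 70.9   3.7 153.3] F [-0.16 -0.35  0.26] w 0.005
tool x,z in clamp [[1.0, 0.007, -0.0], [-0.0, 0.007, -1.0]]
tool shift mm [-34.9   3.5  -2.8]
```

View pics/f1.png

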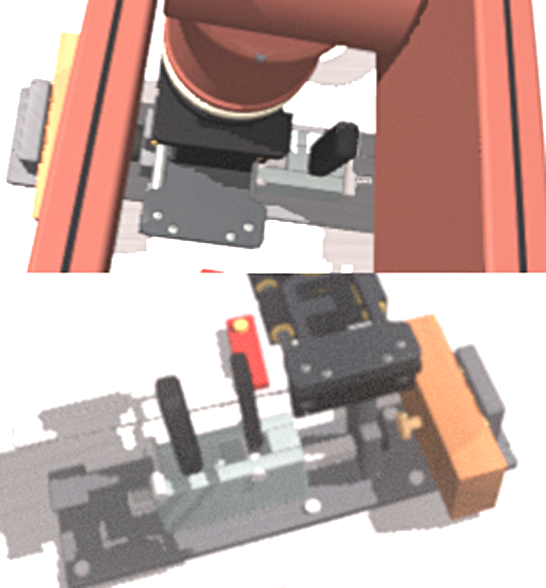

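The picture shows the shut gripper standing clear between the trigger and the tab, with its long side across the clamp. Next I close in on the trigger.

```bash
python3 -m jog '[[[-0.015,0.003,-0.002],[0,0,0]],[[-0.013,0,0],[0,0,0]],[[-0.002,0,0],[0,0,0]],[[0,0,0],[0,0,0]]]'; python3 where.py; python3 -m jog '[[[-0.003,0,0],[0,0,0]],[[-0.003,0,0],[0,0,0]],[[-0.003,0,0],[0,0,0]]]';python3 where.py;python3 -m jog '[[[-0.003,0,0],[0,0,0]],[[-0.003,0,0],[0,0,0]],[[-0.003,0,0],[0,0,0]]]';python3 where.py
```

```text
t: 3.78
position: [576.4, -35.4, 158.8]
ee_rot: [0.745, 0.667, 0.0, 0.0]
contact_force: [0.0, -0.2, 0.0]
width: 0.005
gripper_force: 0.0
t 3.77 clamp pos [ 41.8  -2.6 158.8] F [-0.2  -0.06  0.05] w 0.005
tool x,z in clamp [[1.0, 0.006, 0.0], [0.0, -0.0, -1.0]]
t: 4.15
position: [575.3, -44.0, 158.4]
ee_rot: [0.745, 0.667, -0.0, -0.0]
contact_force: [-0.1, 1.0, -0.4]
width: 0.005
gripper_force: 0.5
t 4.15 clamp pos [ 33.1  -2.5 158.4] F [ 1.02  0.18 -0.39] w 0.005
tool x,z in clamp [[1.0, 0.007, 0.0], [0.0, 0.0, -1.0]]
t: 4.53
position: [574.5, -52.5, 158.7]
ee_rot: [0.745, 0.667, 0.0, -0.0]
contact_force: [-0.2, 3.1, 2.0]
width: 0.004
gripper_force: 2.0
t 4.53 clamp pos [ 24.6  -2.6 158.7] F [3.06 0.55 1.97] w 0.004
tool x,z in clamp [[1.0, 0.007, 0.001], [0.001, -0.0, -1.0]]
```

```bash
python3 -m jog '[[[-0.004,0,0],[0,0,0]],[[-0.004,0,0],[0,0,0]],[[-0.004,0,0],[0,0,0]]]'>/dev/null;python3 where.py|head -1;python3 -m jog '[[[-0.004,0,0],[0,0,0]],[[-0.004,0,0],[0,0,0]]]'>/dev/null;python3 where.py|head -1;python3 -m jog '[[[-0.001,0,0],[0,0,0]],[[-0.001,0,0],[0,0,0]]]'>/dev/null;python3 where.py|head -1
```

```text
t 4.9 clamp pos [ 12.1  -2.6 158.3] F [ 4.01 -0.   -0.78] w 0.006
t 5.15 clamp pos [  3.8  -2.5 158.2] F [ 4.77  0.17 -2.15] w 0.008
t 5.4 clamp pos [  2.3  -2.5 158.3] F [ 5.33  0.16 -1.71] w 0.006
```

```bash
python3 -m jog '[[[-0.001,0,0],[0,0,0]],[[-0.001,0,0],[0,0,0]]]'>/dev/null;python3 where.py|head -1;python3 -m jog '[[[-0.001,0,0],[0,0,0]],[[0,0,0],[0,0,0]]]'>/dev/null;python3 where.py|head -1
```

```text
t 5.65 clamp pos [  0.3  -2.6 158.5] F [ 5.27  0.87 -0.75] w 0.01
t 5.9 clamp pos [-1.000e-01 -2.600e+00  1.584e+02] F [ 5.82  0.58 -1.16] w 0.005
```

```bash
python3 -m jog '[[[0.012,0,0],[0,0,0]],[[0.012,0,0],[0,0,0]],[[0.012,0,0],[0,0,0]],[[0,0,0],[0,0,0]]]'>/dev/null;python3 where.py|head -1;python3 -m jog '[[[-0.004,0,0],[0,0,0]],[[-0.004,0,0],[0,0,0]],[[-0.004,0,0],[0,0,0]],[[-0.004,0,0],[0,0,0]]]'>/dev/null;python3 where.py|head -1;python3 -m jog '[[[-0.004,0,0],[0,0,0]],[[-0.004,0,0],[0,0,0]],[[-0.004,0,0],[0,0,0]]]'>/dev/null;python3 where.py|head -1;python3 -m jog '[[[-0.004,0,0],[0,0,0]],[[-0.002,0,0],[0,0,0]],[[-0.002,0,0],[0,0,0]]]'>/dev/null;python3 where.py|head -1;
python3 - <<'E'
from h import *
b=bot.capture("scene")["frame"][160:270,180:340,::-1]
im=cv2.resize(b,None,fx=4.5,fy=4.5,interpolation=cv2.INTER_CUBIC)
cv2.imwrite("pics/f2.png",cv2.convertScaleAbs(im,alpha=1.8,beta=20))
E
```

```text
t 6.4 clamp pos [ 36.   -2.6 158.7] F [-0.23 -0.29 -0.58] w 0.008
t 6.9 clamp pos [ 18.9  -2.7 158.7] F [1.67 0.05 2.31] w 0.001
t 7.28 clamp pos [  7.   -2.5 158. ] F [ 4.2  -0.77 -1.98] w 0.002
t 7.65 clamp pos [  0.2  -2.3 157.9] F [ 7.68  0.08 -2.83] w 0.007
```

View pics/f2.png

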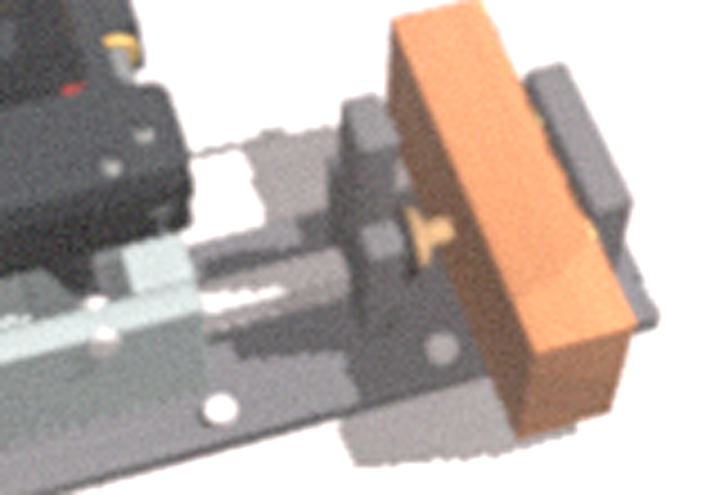

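The pad has just reached the plug's head at (415,240) and the force has risen to 7.7 N. Strokes from here push the plug, so I'll watch the force closely.

```bash
python3 -m jog '[[[0.012,0,0],[0,0,0]],[[0.012,0,0],[0,0,0]],[[0.012,0,0],[0,0,0]],[[0,0,0],[0,0,0]]]'>/dev/null;python3 where.py|head -1;python3 -m jog '[[[-0.004,0,0],[0,0,0]],[[-0.004,0,0],[0,0,0]],[[-0.004,0,0],[0,0,0]]]'>/dev/null;python3 where.py|head -1;python3 -m jog '[[[-0.002,0,0],[0,0,0]],[[-0.002,0,0],[0,0,0]]]'>/dev/null;python3 where.py|head -1;python3 -m jog '[[[-0.002,0,0],[0,0,0]],[[-0.002,0,0],[0,0,0]]]'>/dev/null;python3 where.py|head -1
```

```text
t 8.2 clamp pos [ 36.   -2.5 158.7] F [ 0.37 -0.07  0.17] w 0.005
t 8.57 clamp pos [ 23.4  -2.7 158.8] F [7.43 1.49 3.69] w 0.011
t 8.82 clamp pos [ 20.   -2.7 158.8] F [6.91 1.72 1.27] w 0.006
t 9.07 clamp pos [ 15.9  -2.6 158.6] F [4.82 0.91 0.55] w 0.004
```

```bash
python3 -m jog '[[[-0.002,0,0],[0,0,0]],[[-0.002,0,0],[0,0,0]]]'>/dev/null;python3 where.py|head -1;python3 -m jog '[[[-0.002,0,0],[0,0,0]],[[0,0,0],[0,0,0]]]'>/dev/null;python3 where.py|head -1
```

```text
t 9.32 clamp pos [ 12.1  -2.6 158.4] F [ 6.75 -1.26  0.33] w 0.007
t 9.57 clamp pos [ 10.   -2.6 158.1] F [ 6.01 -0.79  0.12] w 0.003
```

```bash
python3 -m jog '[[[-0.002,0,0],[0,0,0]],[[-0.002,0,0],[0,0,0]]]'>/dev/null;python3 where.py|head -1;python3 -m jog '[[[-0.002,0,0],[0,0,0]],[[0,0,0],[0,0,0]]]'>/dev/null;python3 where.py|head -1
```

```text
t 9.82 clamp pos [  6.4  -2.5 157.8] F [ 6.97 -0.85 -2.52] w 0.005
t 10.07 clamp pos [  3.7  -2.4 157.8] F [ 5.04 -0.25 -1.3 ] w 0.005
```

```bash
python3 -m jog '[[[-0.002,0,0],[0,0,0]],[[0,0,0],[0,0,0]]]'>/dev/null;python3 where.py|head -1;python3 -m jog '[[[-0.002,0,0],[0,0,0]],[[0,0,0],[0,0,0]]]'>/dev/null;python3 where.py|head -1
```

```text
t 10.32 clamp pos [  2.2  -2.3 157.6] F [ 6.08 -0.94 -2.51] w 0.005
t 10.57 clamp pos [  0.4  -2.2 157.6] F [ 7.03 -1.12 -1.47] w 0.01
```

```bash
cat > g.py <<'E'
from h import *
import sys
p=np.load("p.npy"); s=bot.sense(); F=s["contact_force"]; f=-(F[0]*np.cos(p[2])+F[1]*np.sin(p[2]))
d=s["position"]-[p[0],p[1],0]
print("x %.1f F %.2f t %.2f"%(d[0]*np.cos(p[2])+d[1]*np.sin(p[2]),-f,s["t"])); sys.exit(-f>8.8)
E
python3 -m jog '[[[0.012,0,0],[0,0,0]],[[0.012,0,0],[0,0,0]],[[0.012,0,0],[0,0,0]],[[0,0,0],[0,0,0]]]'>/dev/null;python3 g.py&&python3 -m jog '[[[-0.004,0,0],[0,0,0]],[[-0.004,0,0],[0,0,0]],[[-0.002,0,0],[0,0,0]]]'>/dev/null;python3 g.py&&python3 -m jog '[[[-0.002,0,0],[0,0,0]],[[-0.001,0,0],[0,0,0]]]'>/dev/null;python3 g.py&&python3 -m jog '[[[-0.001,0,0],[0,0,0]],[[-0.001,0,0],[0,0,0]]]'>/dev/null;python3 g.py&&python3 -m jog '[[[-0.001,0,0],[0,0,0]],[[-0.001,0,0],[0,0,0]]]'>/dev/null;python3 g.py
```

```text
x 36.0 F -0.53 t 11.07
x 36.0 F -0.53 t 11.07
x 36.0 F -0.53 t 11.07
x 36.0 F -0.53 t 11.07
x 36.0 F -0.53 t 11.07False
False
False
False
False
```

```bash
python3 g.py && python3 -m jog '[[[-0.001,0,0],[0,0,0]],[[-0.001,0,0],[0,0,0]]]'>/dev/null&&python3 g.py&&python3 -m jog '[[[-0.001,0,0],[0,0,0]],[[-0.001,0,0],[0,0,0]]]'>/dev/null&&python3 g.py&&python3 -m jog '[[[-0.001,0,0],[0,0,0]],[[-0.001,0,0],[0,0,0]]]'>/dev/null&&python3 g.py&&python3 -m jog '[[[-0.001,0,0],[0,0,0]],[[-0.001,0,0],[0,0,0]]]'>/dev/null&&python3 g.py&&python3 -m jog '[[[-0.001,0,0],[0,0,0]],[[-0.001,0,0],[0,0,0]]]'>/dev/null&&python3 g.py
```

```text
x 36.0 F -0.53 t 11.07False
```

sys.exit received a numpy bool and treated it as a failure, so the guard stopped every move. I'll fix that.

```bash
sed -i 's/sys.exit(-f>8.8)/sys.exit(int(-f>8.8))/' g.py
python3 -m jog '[[[-0.004,0,0],[0,0,0]],[[-0.004,0,0],[0,0,0]],[[-0.002,0,0],[0,0,0]]]'>/dev/null;python3 g.py&&python3 -m jog '[[[-0.002,0,0],[0,0,0]],[[-0.001,0,0],[0,0,0]]]'>/dev/null&&python3 g.py&&python3 -m jog '[[[-0.001,0,0],[0,0,0]],[[-0.001,0,0],[0,0,0]]]'>/dev/null&&python3 g.py&&python3 -m jog '[[[-0.001,0,0],[0,0,0]],[[-0.001,0,0],[0,0,0]]]'>/dev/null&&python3 g.py&&python3 -m jog '[[[-0.001,0,0],[0,0,0]],[[-0.001,0,0],[0,0,0]]]'>/dev/null&&python3 g.py&&python3 -m jog '[[[-0.001,0,0],[0,0,0]],[[-0.001,0,0],[0,0,0]]]'>/dev/null&&python3 g.py&&python3 -m jog '[[[-0.001,0,0],[0,0,0]],[[-0.001,0,0],[0,0,0]]]'>/dev/null&&python3 g.py
```

```text
x 25.1 F 4.36 t 11.45
x 23.0 F 6.25 t 11.70
x 21.2 F 6.72 t 11.95
x 19.2 F 5.80 t 12.20
x 17.0 F 6.64 t 12.45
x 14.6 F 5.59 t 12.70
x 12.9 F 7.17 t 12.95
```

```bash
python3 -m jog '[[[-0.001,0,0],[0,0,0]],[[-0.001,0,0],[0,0,0]]]'>/dev/null;python3 g.py&&python3 -m jog '[[[-0.001,0,0],[0,0,0]],[[-0.001,0,0],[0,0,0]]]'>/dev/null&&python3 g.py&&python3 -m jog '[[[-0.001,0,0],[0,0,0]],[[-0.001,0,0],[0,0,0]]]'>/dev/null&&python3 g.py&&python3 -m jog '[[[-0.001,0,0],[0,0,0]],[[-0.001,0,0],[0,0,0]]]'>/dev/null&&python3 g.py&&python3 -m jog '[[[-0.001,0,0],[0,0,0]],[[-0.001,0,0],[0,0,0]]]'>/dev/null&&python3 g.py&&python3 -m jog '[[[-0.001,0,0],[0,0,0]],[[-0.001,0,0],[0,0,0]]]'>/dev/null&&python3 g.py
```

```text
x 11.1 F 7.39 t 13.20
x 9.2 F 7.01 t 13.45
x 7.5 F 8.58 t 13.70
x 6.0 F 10.84 t 13.95
```

The force is climbing, so the plug has probably bottomed. I'll let it settle and check.

```bash
python3 -m jog '[[[0,0,0],[0,0,0]]]'>/dev/null;python3 g.py; python3 - <<'E'
from h import *
b=bot.capture("scene")["frame"][160:270,180:340,::-1]
im=cv2.resize(b,None,fx=4.5,fy=4.5,interpolation=cv2.INTER_CUBIC)
cv2.imwrite("pics/f3.png",cv2.convertScaleAbs(im,alpha=1.8,beta=20))
E
```

```text
x 6.0 F 9.41 t 14.07
```

View pics/f3.png

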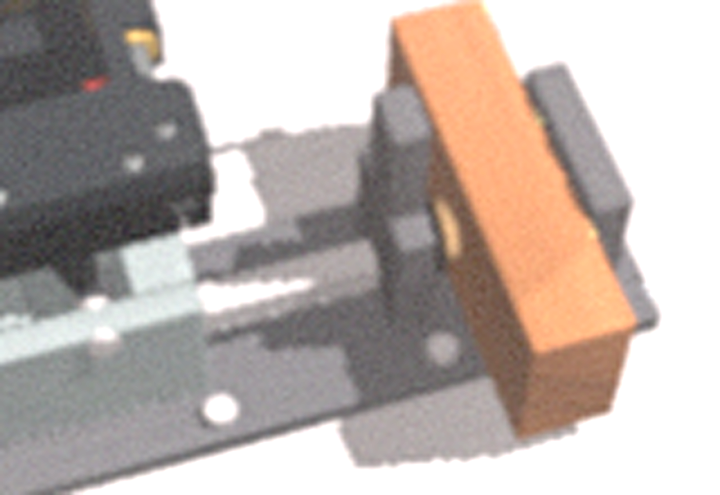

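The plug's head at (448,228) is now against the board. I'll go in small steps until the settled force is about 11.5 N.

```bash
python3 -m jog '[[[-0.001,0,0],[0,0,0]],[[0,0,0],[0,0,0]]]'>/dev/null;python3 where.py|head -1
```

```text
t 14.38 clamp pos [  5.3  -2.5 157.6] F [10.69 -1.84 -2.5 ] w 0.005
```

```bash
python3 -m jog '[[[-0.001,0,0],[0,0,0]],[[0,0,0],[0,0,0]]]'>/dev/null;python3 where.py|head -1;python3 -m jog '[[[0,0,0],[0,0,0]]]'>/dev/null;python3 where.py|head -1
```

```text
t 14.62 clamp pos [  4.6  -2.5 157.4] F [11.09 -1.45 -3.24] w 0.006
t 14.75 clamp pos [  4.6  -2.5 157.4] F [11.51 -1.64 -2.08] w 0.005
```

The plug is seated at about 11.5 N of hand force. I'll back off, rise, cross over the post and go to the paddle.

```bash
python3 -m jog '[[[0.012,0,0],[0,0,0]],[[0.012,0,0],[0,0,0]],[[0.016,0,0],[0,0,0]],[[0.004,0,-0.03],[0,0,0]],[[0,0,-0.035],[0,0,0]]]' >/dev/null; python3 -m jog '[[[-0.025,-0.001,-0.005],[0,0,0]],[[-0.045,-0.001,0],[0,0,0]],[[-0.045,0,0],[0,0,0]],[[-0.04,0,0],[0,0,0]],[[-0.02,0,0],[0,0,0]]]' >/dev/null; python3 -m jog '[[[0,0,0],[0,0,0]]]' >/dev/null; python3 where.py -128 0 95
```

```text
t 16.12 clamp pos [-129.4   -1.5  228.4] F [ 0.33  0.21 -0.23] w 0.004
tool x,z in clamp [[1.0, 0.005, 0.0], [0.0, 0.0, -1.0]]
tool shift mm [  1.3  -1.5 133.4]
```

```bash
python3 -m jog '[[[0.001,-0.001,0.03],[0,0,0]],[[0,0,0.045],[0,0,0]],[[0,0,0.04],[0,0,0]],[[0,0,0.015],[0,0,0]],[[0,0,0],[0,0,0]]]' >/dev/null; python3 where.py|head -1; python3 -m jog '[[[0,0,0.006],[0,0,0]],[[0,0,0.006],[0,0,0]],[[0,0,0.005],[0,0,0]]]' >/dev/null; python3 where.py|head -1;  python3 -m jog '[[[0,0,0.005],[0,0,0]],[[0,0,0.005],[0,0,0]]]' >/dev/null; python3 where.py|head -1
```

```text
t 16.75 clamp pos [-126.6   -0.2   98. ] F [ 0.03 -1.18  0.96] w 0.004
t 17.12 clamp pos [-128.2   -1.3   82.4] F [0.2  1.01 5.29] w 0.005
t 17.38 clamp pos [-127.7   -1.3   72.2] F [ 2.62 -0.12  6.14] w 0.001
```

```bash
python3 -m jog '[[[0,0,0.005],[0,0,0]],[[0,0,0.004],[0,0,0]]]' >/dev/null; python3 where.py|head -1; python3 -m jog '[[[0,0,0.003],[0,0,0]],[[0,0,0.001],[0,0,0]]]' >/dev/null; python3 where.py|head -1;  python3 -m jog '[[[0,0,0.001],[0,0,0]]]' >/dev/null; python3 where.py|head -1;  python3 -m jog '[[[0,0,0.001],[0,0,0]]]' >/dev/null; python3 where.py|head -1
```

```text
t 17.62 clamp pos [-127.7   -1.4   63.3] F [ 2.23 -0.2   7.11] w 0.006
t 17.88 clamp pos [-127.8   -1.5   59.4] F [ 1.87 -0.72  6.34] w 0.006
t 18.0 clamp pos [-127.8   -1.6   58.8] F [ 2.8   2.79 11.62] w 0.004
t 18.12 clamp pos [-127.8   -1.7   58.6] F [ 3.56  3.84 17.11] w 0.007
```

The lever is on its lower stop at 17 N. Next I go round to the front of the tab.

```bash
python3 -m jog '[[[0,0,-0.03],[0,0,0]],[[0,0,-0.045],[0,0,0]],[[0,0,-0.045],[0,0,0]],[[0,0,-0.045],[0,0,0]],[[0.01,-0.001,-0.005],[0,0,0]]]' >/dev/null; python3 -m jog '[[[0.04,0,0],[0,0,0]],[[0.055,0,0],[0,0,0]],[[0.055,0,0],[0,0,0]],[[0.055,0,0],[0,0,0]],[[0.055,0,0],[0,0,0]]]' >/dev/null; python3 -m jog '[[[0.025,0,0],[0,0,0]],[[0,0,0],[0,0,0]]]' >/dev/null; python3 where.py 168 0 108
```

```text
t 19.62 clamp pos [169.1   3.5 224.8] F [-0.23 -0.13 -0.36] w 0.005
tool x,z in clamp [[1.0, 0.01, -0.0], [-0.0, 0.003, -1.0]]
tool shift mm [ -1.1   3.8 116.8]
```

```bash
python3 -m jog '[[[0,0.003,0.03],[0,0,0]],[[0,0,0.045],[0,0,0]],[[0,0,0.035],[0,0,0]],[[0,0,0.006],[0,0,0]],[[0,0,0],[0,0,0]]]' >/dev/null; python3 where.py|head -1; python3 -m jog '[[[-0.006,0,0],[0,0,0]],[[-0.006,0,0],[0,0,0]],[[-0.006,0,0],[0,0,0]],[[-0.006,0,0],[0,0,0]]]' >/dev/null; python3 where.py|head -1;python3 - <<'E'
from h import *
b=bot.capture("scene")["frame"][130:290,80:340,::-1]
im=cv2.resize(b,None,fx=3,fy=3,interpolation=cv2.INTER_CUBIC)
cv2.imwrite("pics/f4.png",cv2.convertScaleAbs(im,alpha=1.8,beta=20))
E
```

```text
t 20.25 clamp pos [166.5  -0.8 110.7] F [-0.01 -0.2   0.15] w 0.004
t 20.75 clamp pos [143.4  -1.3 111.4] F [ 3.72 -0.35  2.61] w 0.005
```

View pics/f4.png

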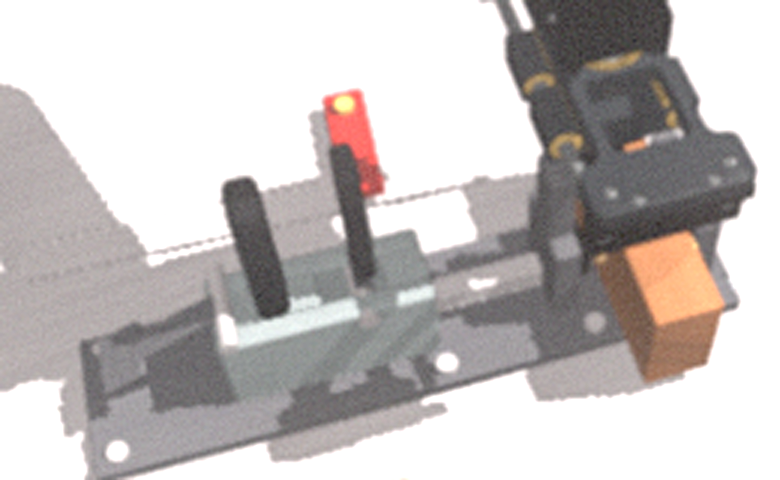

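The gripper is against the tab and the jaw is sliding at about 3.7 N. I'll continue to the stop.

```bash
python3 -m jog '[[[-0.005,0,0],[0,0,0]],[[-0.005,0,0],[0,0,0]],[[-0.005,0,0],[0,0,0]]]' >/dev/null; python3 where.py|head -1; python3 -m jog '[[[-0.003,0,0],[0,0,0]],[[-0.002,0,0],[0,0,0]]]' >/dev/null; python3 where.py|head -1; python3 -m jog '[[[-0.002,0,0],[0,0,0]],[[-0.001,0,0],[0,0,0]]]' >/dev/null; python3 where.py|head -1
```

```text
t 21.18 clamp pos [128.   -1.1 110.7] F [ 4.48 -0.43  3.18] w 0.006
t 21.43 clamp pos [122.9  -1.  110.5] F [ 3.23 -1.23  2.09] w 0.004
t 21.68 clamp pos [120.   -1.  110.5] F [ 3.24 -1.99  1.65] w 0.009
```

```bash
for i in 1; do python3 -m jog '[[[-0.001,0,0],[0,0,0]],[[-0.001,0,0],[0,0,0]]]' >/dev/null; python3 where.py|head -1; done;  python3 -m jog '[[[-0.001,0,0],[0,0,0]],[[0,0,0],[0,0,0]]]' >/dev/null; python3 where.py|head -1; python3 -m jog '[[[-0.001,0,0],[0,0,0]],[[0,0,0],[0,0,0]]]' >/dev/null; python3 where.py|head -1
```

```text
t 21.93 clamp pos [119.1  -1.  110.5] F [ 9.36 -1.46  1.08] w 0.004
t 22.18 clamp pos [119.1  -1.  110.5] F [ 9.08 -2.36  0.81] w 0.004
t 22.43 clamp pos [119.1  -1.  110.5] F [13.86 -1.86  1.34] w 0.005
```

The jaw is hard on its stop at x 119 (tab front at about 108, as expected). I'll back off, rise clear and check.

```bash
python3 -m jog '[[[0.008,0,0],[0,0,0]],[[0.012,0,0],[0,0,0]],[[0,0,-0.03],[0,0,0]],[[0,0,-0.045],[0,0,0]],[[0,0,-0.045],[0,0,0]]]' >/dev/null; python3 -m jog '[[[0.03,-0.02,-0.01],[0,0,0]],[[0.045,-0.03,0],[0,0,0]],[[0.045,-0.03,0],[0,0,0]],[[0.03,-0.02,0],[0,0,0]],[[0,0,0],[0,0,0]]]' >/dev/null; python3 where.py|head -1;python3 - <<'E'
from h import *
a=bot.capture("top")["frame"][90:280,190:450,::-1];b=bot.capture("scene")["frame"][140:330,80:340,::-1]
im=cv2.resize(np.vstack([a,b]),None,fx=1.57,fy=1.57,interpolation=cv2.INTER_CUBIC)
cv2.imwrite("pics/f5.png",cv2.convertScaleAbs(im,alpha=1.8,beta=20))
E
```

```text
t 23.68 clamp pos [287.2 101.8 240.3] F [ 0.31  0.21 -0.07] w 0.007
```

View pics/f5.png

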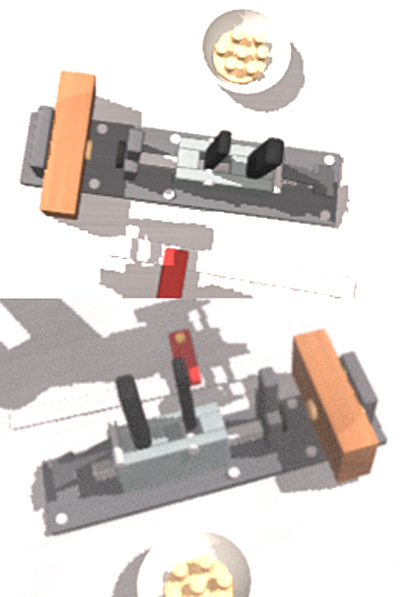

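The plug is home against the board at (312,410), the jaw is back, the lever is down, and the square and bowl haven't moved.

```bash
python3 -c "
from workcell import bot
print(bot.hand_in())"
```

```text
the job is handed in; nothing more can be done
None
```

I seated the plug in four trigger strokes, stopping at about 11.5 N of hand force. I then pressed the release lever down, slid the jaw back to its stop, left the square and bowl alone, and handed the job in at about 24 s; no verdict was returned.

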